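Make up two model-painting kits in stacking trays

TASK

Make up the two painting kits: first stand the grey tower and the green paint pot in the teal tray, one in each compartment. Then stack the dark grey tray squarely on the teal one, turned so that its yellow end is over the teal tray's plain end (that way it rests on the rim; the other way round it drops in onto the paints), and stand the orange wizard and the blue dropper bottle in it, one in each compartment. Everything stays upright, and the red pot and the pink bottle stay where they are.

Things in the scene. Friction and masses are not known exactly. Their poses are not given: they have to be found in the camera images.
- tray_teal: Teal tray, fixed to the desk. Origin: centre of underside, z up, long axis x. 70 mm high; walls lean out: 160 x 100 mm at the foot, 192 x 132 over the rim, opening 176 x 116. Inner floor at z 4 mm. A 12 mm divider along y at x = 0, top at z 44, makes two compartments 70 x 92 mm, centred at x = +43 and -43. The +x short end is yellow, the other plain. Lugs on the long sides reach y = +-70.
- tray_dark: Dark grey tray, loose, about 0.2 kg, same shape, size and axes as the teal one (yellow end at +x). Lift it by its divider, fingers closing along its x. Yellow end over the teal tray's plain end: its lugs rest on the teal rim, its origin 58 mm above the teal origin, foot 12 mm in with 6 mm play all round. Facing the same way as the teal tray, it drops 14 mm lower onto divider and paints.
- tower: Grey model castle tower, round, with battlements and a round foot; 34 mm across foot and battlements (29 mm between), 40 mm tall, about 50 g. Origin: centre of its underside, z up.
- green_pot: Round paint pot with green lid and a green band, 34 mm diameter, 38 mm tall, about 45 g. Origin: centre of its underside, z up.
- wizard: Orange wizard figure with a pointed orange hat on a round foot 32 mm across and 5 mm high; body a straight 23 mm cylinder from 5 to 38 mm height, narrower above; 68 mm tall, about 40 g. Origin: centre of its underside, z up.
- blue_bottle: Blue dropper paint bottle with a blue pointed cap; body a 26 mm diameter cylinder up to 46 mm height, cap 17 mm wide above 52 mm; 74 mm tall, about 35 g. Origin: centre of its underside, z up.
- red_pot: Red paint pot, same shape as the green one (34 mm diameter, 38 mm tall). Not wanted: leave it standing where it is. Origin: centre of its underside, z up.
- pink_bottle: Pink dropper bottle, same shape as the blue one (26 mm diameter, 74 mm tall). Not wanted: leave it standing where it is. Origin: centre of its underside, z up.
Things that resemble listed ones, but are neither listed nor needed, are in the scene too. What is shaped like the tray_teal but purple is not meant.

How it is judged (in metres and radians):
On the way, in this order (a step that is already met when the one before it is completed fails the run):
1. the grey tower and the green pot stand upright in the teal tray, one in each compartment (y of tower in the frame of tray_teal between -0.048 and 0.048 m and x of tower in the frame of tray_teal between -0.078 and 0.078 m and z of tower in the frame of tray_teal between 0 and 0.01 m and angle between each of tower, green_pot's own z axis and vertical below 0.15 rad and linear speed of each of tower, green_pot below 0.03 m/s and y of green_pot in the frame of tray_teal between -0.048 and 0.048 m and x of green_pot in the frame of tray_teal between -0.078 and 0.078 m and z of green_pot in the frame of tray_teal between 0 and 0.01 m and ((x of tower in the frame of tray_teal above 0.012 m and x of green_pot in the frame of tray_teal below -0.012 m) or (x of green_pot in the frame of tray_teal above 0.012 m and x of tower in the frame of tray_teal below -0.012 m))), for 0.2 s.
2. the dark tray is stacked and released on the teal tray's rim, with the tower and green pot still standing in the teal tray (all of step 1 and x of tray_dark in the frame of tray_teal between -0.012 and 0.012 m and y of tray_dark in the frame of tray_teal between -0.012 and 0.012 m and z of tray_dark in the frame of tray_teal between 0.054 and 0.063 m and angle between the x axis of tray_dark and the x axis of tray_teal, either way round below 0.15 rad and angle between tray_dark's own z axis and vertical below 0.06 rad and linear speed of tray_dark below 0.03 m/s and contact force between the fingers and tray_dark below 0.5 N), for 0.3 s.
At the end, for the whole second after the job is handed in: Dark tray level on the teal rim (origin 54-63 mm above teal origin, within 12 mm in x and y, 0.15 rad); tower and green pot on the teal floor, wizard and blue bottle on the dark floor, one per compartment (over 12 mm from divider centre), upright within 0.15 rad, all at rest (all of step 1 and x of tray_dark in the frame of tray_teal between -0.012 and 0.012 m and y of tray_dark in the frame of tray_teal between -0.012 and 0.012 m and z of tray_dark in the frame of tray_teal between 0.054 and 0.063 m and angle between the x axis of tray_dark and the x axis of tray_teal, either way round below 0.15 rad and angle between tray_dark's own z axis and vertical below 0.06 rad and linear speed of each of tray_dark, wizard, blue_bottle below 0.03 m/s and y of wizard in the frame of tray_dark between -0.048 and 0.048 m and x of wizard in the frame of tray_dark between -0.078 and 0.078 m and z of wizard in the frame of tray_dark between 0 and 0.01 m and angle between each of wizard, blue_bottle's own z axis and vertical below 0.15 rad and y of blue_bottle in the frame of tray_dark between -0.048 and 0.048 m and x of blue_bottle in the frame of tray_dark between -0.078 and 0.078 m and z of blue_bottle in the frame of tray_dark between 0 and 0.01 m and ((x of wizard in the frame of tray_dark above 0.012 m and x of blue_bottle in the frame of tray_dark below -0.012 m) or (x of blue_bottle in the frame of tray_dark above 0.012 m and x of wizard in the frame of tray_dark below -0.012 m))); the robot touches nothing.
It fails at once if the red pot or the pink bottle moved more than 25 mm or knocked over (distance of any of red_pot, pink_bottle from where it was at the start of the episode above 0.025 m or angle between any of red_pot, pink_bottle's own z axis and vertical above 0.5 rad).
It also fails if it takes over 136 s, if anything falls off the work surface, if the arm or the gripper's body presses on something with over 40 N, if the wrist force passes 120 N, or if a joint passes its speed limit or range.

ROBOT

A 7-joint arm with a two-finger parallel gripper is mounted at the origin on the work surface. World frame = base frame: x ahead of the robot, y to its left, z up, the work surface at z = 0. Lengths are in mm, angles in rad, forces in N, time in s.
With the tool pointing down it reaches from about 375 to 925 mm from the base axis. Payload 3.1 kg.
Tool frame: the origin (TCP) lies on the mounting face of the last link; the fingertips stand 173 mm ahead of it and the grasp point (between the pads) lies 155 mm ahead of it; z points along the fingers, y is the direction in which the jaws open and shut (so a half turn about z gives the same grasp; the last joint's range is limited). The gripper opens to 85 mm and grips with 20 to 120 N. Pads are 22 mm wide; open, the fingers measure 114 mm over their backs; the gripper's body (76 mm by 85 mm) begins 54 mm behind the grasp point. The pads swing forward as they close: fully open they stand 13 mm farther back than shut.
Start: joints at [-1.228, 0.383, 0.044, 1.598, -0.018, 1.161, -0.05], TCP at [277.314, 587.88, 404.669] pointing down, gripper open.
Joint ranges: [-2.61, 2.61], [-0.41, 2.15], [-1.48, 1.57], [0, 2.5], [-1.57, 4.71], [0.05, 1.97], [-2.85, 2.85]. Speed limits (rad/s): [2.79, 2.79, 3.14, 3.14, 3.14, 3.14, 3.14].

INTERFACE

Orientations are given as a unit quaternion [x, y, z, w].
In Python, from rig import ctrl gives the robot as it stands.
- The arm moves only by the tool arm_command, never from a script. Its argument "motion" is a list of rows, each a list of 7 numbers: the shift along the tool's x, y, z in m, then the turn, a rotation vector about the tool's x, y, z in rad, then the closure, from 0 (fully open) to 1 (shut). In form: [[x, y, z, ax, ay, az, hand], ...]. A call has 1 to 20 rows; each row shifts and turns the commanded pose from where the row before left it, along the tool's axes as they then stand; what a row does not reach is not made up. A row lasts 1/10 s, in which the tool goes at most 50 mm and 8.59 degrees, less where a joint would pass 70% of its speed; a pose out of reach is approached as far as the arm can. A call with a gripper value outside its range is refused whole. The fingers move at their own pace and stop on an object; the grip force is fixed at half the most. Time passes only in rows, so rows that do not move let the fingers close. It gives the time, the measured TCP pose, the force and the opening at its end, in the units of the state.
- ctrl.sense(): the state, without advancing time (a new reading comes with each control period).
- ctrl.capture(name): name is "side" or "top"; returns a dict with "frame" (400x640x3 uint8, red, green, blue), "range_z" (400x640 float32, mm along the optical axis (not along the pixel's ray), 0 where there is no reading), "fx", "fy", "cx", "cy" (pixels), "dist_coeffs" ([k1, k2, p1, p2, k3] as OpenCV has them; the pictures are not rectified), "R" (3x3) and "t" (3): a world point X has camera coordinates R X + t. Camera axes: x right, y down, z forward; pixel columns grow to the right and rows downward; lengths in mm; the calibration is good to about 2 mm. A picture is of the moment at which its call begins.
- ctrl.close_job(): hands the job in, once; it reports no verdict.
The state is a dict: "clock": time; "joints": joint angles; "qd": joint speeds; "joint_torque": joint torques, N m; "eef_pos": TCP position; "orientation": TCP orientation; "ft_force": force on the tool from outside, world axes, zero at the start; "wrist_torque": the same for the moment, N m; "finger_gap": finger opening in mm.
Only numpy, scipy, OpenCV 4.12 (cv2) and the standard library are available. Lean on these libraries where they do the work, as an engineer would, in place of code of your own. Each camera call takes 0.05 s, during which the arm holds its last target. There are 200 camera calls.

## Working session

There is one attempt and no reset: what is moved stays moved. The work goes in short steps, Python scripts to look and compute and a tool call to move; the robot and the scene stay as the last step left them, time stands still between calls to the robot, and variables do not carry over. Pictures are saved under pics/ and viewed, about 12 in all and at most 16, crops included, and the job is handed in when it is done.

Besides the shell and the picture viewer there is one more tool, called after ">>>" in YAML: its name, and indented under it one key for each argument. arm_command: Moves the arm, as the interface text tells. Its arguments: {"type":"object","properties":{"motion":{"type":"array","items":{"type":"array","items":{"type":"number"}}}},"required":["motion"]}

```bash
ls; mkdir -p pics
cat > h.py <<'E'
import numpy as np, cv2
from rig import ctrl
def cap(n):
    c=ctrl.capture(n); np.save(f'{n}.npy',c,allow_pickle=True); return c
def load(n): return np.load(f'{n}.npy',allow_pickle=True).item()
def save(c,name): cv2.imwrite('pics/'+name,c['frame'][:,:,::-1])
def K(c): return np.array([[c['fx'],0,c['cx']],[0,c['fy'],c['cy']],[0,0,1.]])
def ray(c,u,v):
    p=cv2.undistortPoints(np.array([[[u,v]]],float),K(c),np.array(c['dist_coeffs'],float))[0,0]
    return np.array([p[0],p[1],1])
def depth_pt(c,u,v):
    z=c['range_z'][int(v),int(u)]; return np.array(c['R']).T@(ray(c,u,v)*z-np.array(c['t']))
def plane_pt(c,u,v,h):
    R=np.array(c['R']);t=np.array(c['t']);o=-R.T@t;d=R.T@ray(c,u,v); return o+d*(h-o[2])/d[2]
def cloud(c):
    H,W=c['range_z'].shape; u,v=np.meshgrid(np.arange(W),np.arange(H))
    p=cv2.undistortPoints(np.stack([u,v],-1).reshape(-1,1,2).astype(float),K(c),np.array(c['dist_coeffs'],float)).reshape(H,W,2)
    X=np.dstack([p,np.ones((H,W))])*c['range_z'][...,None]
    return (X-np.array(c['t']))@np.array(c['R'])
E
python3 - <<'E'
from h import *
for n in('top','side'):
    c=cap(n); save(c,n+'0.png'); R=np.array(c['R']);print(n,-R.T@c['t'],R.round(2).tolist(),c['fx'])
print(ctrl.sense())
E
```

```text
pics
top [ 285.61929376   51.97178894 1300.51831746] [[0.03, -1.0, -0.01], [-0.98, -0.03, -0.17], [0.17, 0.01, -0.98]] 506.5488360202948
side [ 213.1422883  -777.24993275  653.11191261] [[0.94, -0.34, -0.02], [-0.21, -0.52, -0.83], [0.27, 0.78, -0.56]] 448.63197765661295
{'clock': 0.1, 'joints': array([-1.22777546,  0.38376598,  0.04383905,  1.59945478, -0.01791717,
        1.16121503, -0.04992793]), 'qd': array([-0.00086609, -0.00119975,  0.00066798, -0.00585443, -0.00110276,
        0.00197127,  0.00076072]), 'joint_torque': array([ 2.42733891e-03, -4.34726965e+01,  1.02924373e+00, -2.50453609e+01,
        1.08980824e-02,  5.50225101e-03, -2.76082704e-05]), 'eef_pos': array([277.13046003, 587.45835636, 403.3865404 ]), 'orientation': array([ 2.18609381e-01,  9.75811681e-01, -1.20689670e-03, -2.11825607e-04]), 'ft_force': array([-0.47976378,  0.11695986, -0.75820534]), 'wrist_torque': array([ 0.03427411, -0.02081949, -0.01473305]), 'finger_gap': 85.0717501722699}
```

View pics/top0.png

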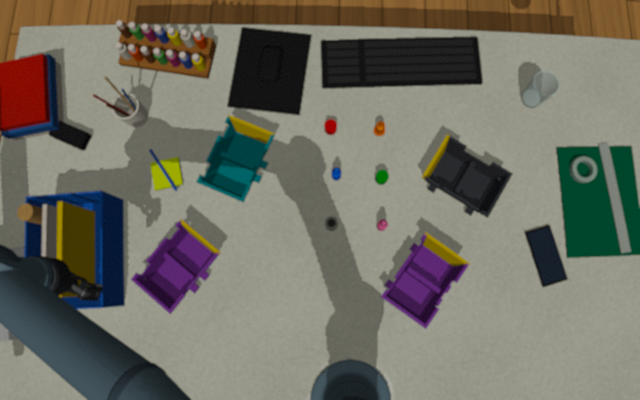

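View pics/side0.png

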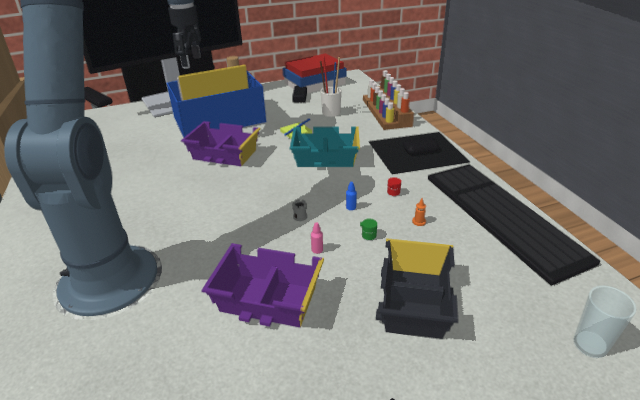

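The top view shows the teal tray at (237,157), the dark tray at (466,177), the tower at (331,223), green pot at (381,177), wizard at (380,128) and blue bottle at (336,174). Look-alikes in the top view:
- The red pot is at (331,127) and the pink bottle at (382,225).
- The purple trays are at (177,265) and (425,280).
- The rack paints are at (165,48).

Next I'll measure positions and check my choices in a crop.

```bash
cat >> h.py <<'E'
OB={'tower':(331,223),'green':(381,177),'wizard':(380,128),'blue':(336,174),'red':(331,127),'pink':(382,225)}
def circ(P):
    A=np.c_[2*P,np.ones(len(P))];s=np.linalg.lstsq(A,(P**2).sum(1),rcond=None)[0];return s[:2],np.sqrt(s[2]+s[:2]@s[:2])
E
python3 - <<'E'
from h import *
t=load('top');s=load('side')
Ct=cloud(t);Cs=cloud(s)
for k,(u,v) in OB.items():
    g=plane_pt(t,u,v,35)[:2]
    r=[]
    for nm,C,c in(('top',Ct,t),('side',Cs,s)):
        ok=(c['range_z']>0)&(np.hypot(C[...,0]-g[0],C[...,1]-g[1])<35)&(C[...,2]>8)&(C[...,2]<100)
        P=C[ok]
        r.append((nm,len(P),P.min(0).round(0),P.max(0).round(0),((P.min(0)+P.max(0))/2).round(1)))
    print(k,g.round(),*r,sep='\n  ')
im=t['frame'][100:250,180:530,::-1]
cv2.imwrite('pics/crop0.png',cv2.resize(im,None,fx=2.25,fy=2.25,interpolation=cv2.INTER_CUBIC))
ims=s['frame'][115:345,270:470,::-1]
cv2.imwrite('pics/crop1.png',cv2.resize(ims,None,fx=2.5,fy=2.5,interpolation=cv2.INTER_CUBIC))
E
```

```text
tower
  [436.  58.]
  ('top', 152, array([421.,  43.,   8.]), array([454.,  75.,  46.]), array([437.5,  58.9,  27.4]))
  ('side', 221, array([421.,  41.,   8.]), array([455.,  75.,  42.]), array([437.8,  58.1,  25.2]))
green
  [558. -67.]
  ('top', 163, array([542., -84.,   9.]), array([579., -52.,  44.]), array([560.2, -68.1,  26.2]))
  ('side', 274, array([541., -88.,   8.]), array([578., -51.,  41.]), array([559.5, -69.8,  24.6]))
wizard
  [688. -63.]
  ('top', 97, array([680., -76.,   8.]), array([704., -47.,  66.]), array([691.8, -61.6,  37.4]))
  ('side', 195, array([681., -76.,   9.]), array([705., -53.,  68.]), array([692.8, -64.3,  38.6]))
blue
  [562.  48.]
  ('top', 108, array([554.,  38.,  10.]), array([579.,  61.,  77.]), array([566.4,  49.5,  43.7]))
  ('side', 229, array([553.,  34.,   8.]), array([579.,  54.,  75.]), array([566.1,  44.1,  41.3]))
red
  [687.  64.]
  ('top', 165, array([673.,  51.,   9.]), array([710.,  83.,  42.]), array([691.2,  67.2,  25.2]))
  ('side', 205, array([672.,  49.,   8.]), array([710.,  85.,  42.]), array([690.8,  67.1,  25.1]))
pink
  [434. -71.]
  ('top', 102, array([424., -83.,   9.]), array([449., -57.,  76.]), array([436.4, -69.9,  42.2]))
  ('side', 281, array([424., -84.,   8.]), array([450., -61.,  75.]), array([437.1, -72.9,  41.7]))
```

View pics/crop0.png

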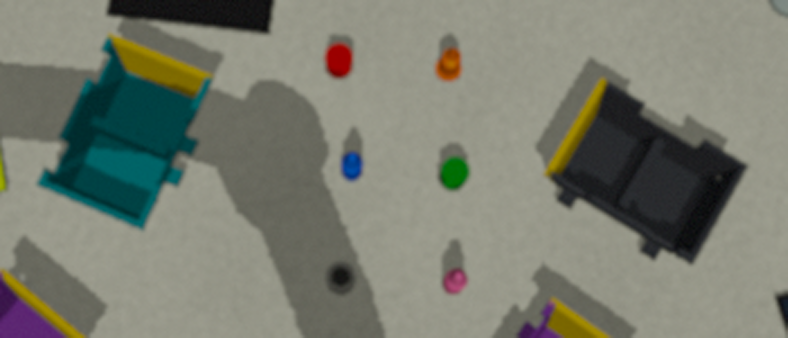

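View pics/crop1.png

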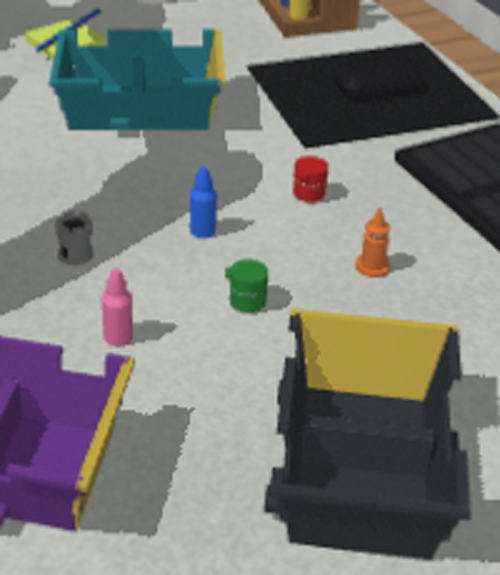

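The crops confirm the choices: tower at crop0 (340,277), green pot (453,173), wizard (449,65), blue bottle (352,165). Both trays have yellow at their upper end in the image. Now the tray poses.

```bash
cat >> h.py <<'E'
def tray(names,g,lo=60,hi=74,rad=125,v=1):
    P=[];Y=[]
    for n in names:
        c=load(n);C=cloud(c);f=c['frame'].astype(int)
        ok=(c['range_z']>0)&(np.hypot(C[...,0]-g[0],C[...,1]-g[1])<rad)&(C[...,2]>lo)&(C[...,2]<hi)
        P.append(C[ok]); Y.append(C[ok&(f[...,0]>90)&(f[...,1]>70)&(f[...,2]<60)])
    Pa=np.vstack(P)[:,:2];Ya=np.vstack(Y)[:,:2]
    out=[]
    for Q in P+[Pa]:
        (c0,sz,a)=cv2.minAreaRect(Q[:,:2].astype(np.float32)); out.append((np.round(c0,1),np.round(sz,1),round(a,1)))
    d=Ya.mean(0)-Pa.mean(0)
    if v: print(len(Pa),len(Ya),'yellow dir deg',np.degrees(np.arctan2(d[1],d[0])).round(1),*out,sep='\n  ')
    return P
E
python3 - <<'E'
from h import *
t=load('top')
for k,uv in(('teal',(237,157)),('dark',(466,177))):
    g=plane_pt(t,*uv,40)[:2];print(k,g);P=tray(['top','side'],g)
    # histogram of outline
    for lo in(64,):
        pass
E
```

```text
teal [599.45499153 304.1376274 ]
1193
  199
  yellow dir deg
  -23.4
  (array([592.7, 302.7]), array([135., 193.]), 68.7)
  (array([592.7, 305.9]), array([139.5, 192.9]), 68.2)
  (array([593.3, 305.4]), array([140.3, 193.8]), 68.7)
dark [ 562.66133426 -284.43605633]
2177
  201
  yellow dir deg
  60.5
  (array([ 561.3, -280.2]), array([194.1, 132.6]), 59.6)
  (array([ 562.8, -278.5]), array([196.2, 132.3]), 59.7)
  (array([ 562.3, -278.9]), array([197.3, 133.2]), 59.6)
```

```bash
cat >> h.py <<'E'
from scipy.spatial.transform import Rotation as Ro
def plan(x,y,z=None,yaw=None):
    "tool-frame shift to target (m) without turning; then after-turn amount (tool z, rad)"
    s=ctrl.sense();M=Ro.from_quat(s['orientation']).as_matrix();p=s['eef_pos']
    d=np.array([x,y,p[2] if z is None else z])-p
    a=np.arctan2(M[1,1],M[0,1])
    print('t',s['clock'],'at',p.round(1),'yaw',np.degrees(a).round(2),'tilt',M[:2,2].round(4),'gap',s['finger_gap'].round(1),'shift',(M.T@d/1000).round(4),
      'turn' ,None if yaw is None else round(-((np.radians(yaw)-a+np.pi)%(2*np.pi)-np.pi),4))
E
python3 -c "
from h import *
plan(437.5,58.5,300,68.5)"
```

```text
Traceback (most recent call last):
  File "h.py", line 42, in plan
    print('t',s['clock'],'at',p.round(1),'yaw',np.degrees(a).round(2),'tilt',M[:2,2].round(4),'gap',s['finger_gap'].round(1),'shift',(M.T@d/1000).round(4),
                                                                                                    ^^^^^^^^^^^^^^^^^^^^^
AttributeError: 'float' object has no attribute 'round'
```

```bash
sed -i "s/s\['finger_gap'\].round(1)/round(s['finger_gap'],1)/" h.py
python3 -c "
from h import *
plan(437.5,58.5,300,68.5)"
```

```text
t 0.1 at [277.1 587.5 403.4] yaw 64.75 tilt [-0.0009 -0.0023] gap 85.1 shift [-0.3707 -0.4097  0.1044] turn -0.0655
```

>>> arm_command:
  motion:
    - [-0.012, -0.013, 0.003, 0, 0, 0, 0]
    - [-0.023, -0.0256, 0.0065, 0, 0, 0, 0]
    - [-0.023, -0.0256, 0.0065, 0, 0, 0, 0]
    - [-0.023, -0.0256, 0.0065, 0, 0, 0, 0]
    - [-0.023, -0.0256, 0.0065, 0, 0, 0, 0]
    - [-0.023, -0.0256, 0.0065, 0, 0, 0, 0]
    - [-0.023, -0.0256, 0.0065, 0, 0, 0, 0]
    - [-0.023, -0.0256, 0.0065, 0, 0, 0, 0]
    - [-0.023, -0.0256, 0.0065, 0, 0, 0, 0]
    - [-0.023, -0.0256, 0.0065, 0, 0, 0, 0]
    - [-0.023, -0.0256, 0.0065, 0, 0, 0, 0]
    - [-0.023, -0.0256, 0.0065, 0, 0, 0, 0]
    - [-0.023, -0.0256, 0.0065, 0, 0, 0, 0]
    - [-0.023, -0.0256, 0.0065, 0, 0, 0, 0]
    - [-0.023, -0.0256, 0.0065, 0, 0, 0, 0]
    - [-0.023, -0.0256, 0.0065, 0, 0, 0, 0]
    - [-0.0137, -0.0127, 0.003, 0, 0, -0.0655, 0]
    - [0, 0, 0, 0, 0, 0, 0]
    - [0, 0, 0, 0, 0, 0, 0]

```text
clock: 2.0
eef_pos: [437.6, 59.3, 300.9]
orientation: [0.187, 0.982, -0.0, -0.0]
ft_force: [0.2, 0.0, 0.3]
finger_gap: 85.5
```

```bash
python3 -c "
from h import *
plan(437.5,58.5,182,68.5)"
```

```text
t 2.0 at [437.6  59.3 300.9] yaw 68.39 tilt [-0.0008  0.0002] gap 85.5 shift [-0.0003 -0.0007  0.1189] turn -0.0019
```

>>> arm_command:
  motion:
    - [0, -0.0007, 0.03, 0, 0, 0, 0]
    - [0, 0, 0.03, 0, 0, 0, 0]
    - [0, 0, 0.03, 0, 0, 0, 0]
    - [0, 0, 0.018, 0, 0, 0, 0]
    - [0, 0, 0.011, 0, 0, 0, 0]
    - [0, 0, 0, 0, 0, 0, 0.4]
    - [0, 0, 0, 0, 0, 0, 1]
    - [0, 0, 0, 0, 0, 0, 1]
    - [0, 0, 0, 0, 0, 0, 1]
    - [0, 0, 0, 0, 0, 0, 1]
    - [0, 0, 0, 0, 0, 0, 1]
    - [0, 0, 0, 0, 0, 0, 1]
    - [0, 0, 0, 0, 0, 0, 1]
    - [0, 0, 0, 0, 0, 0, 1]

```text
clock: 3.4
eef_pos: [438.3, 58.8, 183.5]
orientation: [0.187, 0.982, 0.001, 0.001]
ft_force: [-0.4, 0.0, 5.5]
finger_gap: 31.5
```

>>> arm_command:
  motion:
    - [0, 0, -0.01, 0, 0, 0, 1]
    - [0, 0, -0.03, 0, 0, 0, 1]
    - [0, 0, -0.03, 0, 0, 0, 1]
    - [0, 0, -0.03, 0, 0, 0, 1]
    - [0, 0, -0.017, 0, 0, 0, 1]
    - [0, 0, 0, 0, 0, 0, 1]

```text
clock: 4.0
eef_pos: [439.0, 58.6, 302.5]
orientation: [0.187, 0.982, 0.002, 0.003]
ft_force: [0.7, 0.2, 0.1]
finger_gap: 32.1
```

Run:
```python
from h import *
plan(553,320,300,68.5)
c=cap('side'); cv2.imwrite('pics/g1.png',cv2.resize(c['frame'][110:260,220:400,::-1],None,fx=3,fy=3))
```

```text
t 4.0 at [439.   58.6 302.5] yaw 68.48 tilt [0.0072 0.0031] gap 32.1 shift [-0.0102  0.285   0.0041] turn -0.0004
```

View pics/g1.png

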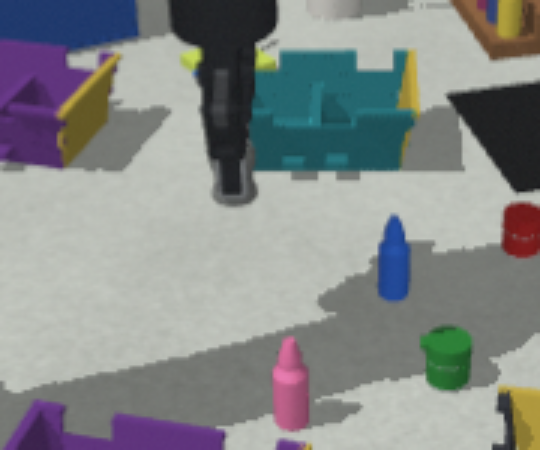

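Picture 5 shows the tower held upright at crop (233,185). On to the teal tray.

>>> arm_command:
  motion:
    - [0, 0.015, 0, 0, 0, 0, 1]
    - [-0.001, 0.03, 0, 0, 0, 0, 1]
    - [-0.0015, 0.03, 0.0005, 0, 0, 0, 1]
    - [-0.0015, 0.03, 0.0005, 0, 0, 0, 1]
    - [-0.001, 0.03, 0, 0, 0, 0, 1]
    - [-0.001, 0.03, 0.001, 0, 0, 0, 1]
    - [-0.001, 0.03, 0.001, 0, 0, 0, 1]
    - [-0.001, 0.03, 0.001, 0, 0, 0, 1]
    - [-0.001, 0.03, 0, 0, 0, 0, 1]
    - [-0.001, 0.02, 0, 0, 0, 0, 1]
    - [0, 0.01, 0, 0, 0, 0, 1]
    - [0, 0, 0, 0, 0, 0, 1]
    - [0, 0, 0, 0, 0, 0, 1]

```text
clock: 5.35
eef_pos: [550.8, 319.2, 293.8]
orientation: [0.187, 0.982, -0.001, -0.001]
ft_force: [1.1, -0.1, -0.3]
finger_gap: 31.6
```

```bash
sed -i "/^def plan/,\$d" h.py
cat >> h.py <<'E'
def plan(x,y,z=None,yaw=None):
    "tool-frame shift (m) to target before turning; then rotvec (tool) to upright + yaw (tool y heading, deg)"
    s=ctrl.sense();M=Ro.from_quat(s['orientation']).as_matrix();p=s['eef_pos']
    d=np.array([x,y,p[2] if z is None else z])-p
    a=np.arctan2(M[1,1],M[0,1]); b=a if yaw is None else np.radians(yaw)
    T=np.array([[np.sin(b),np.cos(b),0],[-np.cos(b),np.sin(b),0],[0,0,-1]])*np.array([[-1,1,1],[-1,1,1],[1,1,1]])
    T[:,0]=np.cross(T[:,1],T[:,2])
    print('t',s['clock'],'at',p.round(1),'yaw',np.degrees(a).round(2),'tilt',M[:2,2].round(4),'gap',round(s['finger_gap'],1),'F',s['ft_force'].round(1),
     'shift',(M.T@d/1000).round(4),'rot',Ro.from_matrix(M.T@T).as_rotvec().round(4))
E
python3 - <<'E'
from h import *
plan(553,320,190,68.5)
c=cap('top');g=(593,304)
for z in (0,):tray(['top'],g)
im=c['frame'][90:230,170:330,::-1];cv2.imwrite('pics/g2.png',cv2.resize(im,None,fx=4,fy=4,interpolation=cv2.INTER_CUBIC))
E
```

```text
Traceback (most recent call last):
  File "h.py", line 15, in plan
    s=ctrl.sense();M=Ro.from_quat(s['orientation']).as_matrix();p=s['eef_pos']
                     ^^
NameError: name 'Ro' is not defined
```

```bash
cat >> h.py <<'E'
from scipy.spatial.transform import Rotation as Ro
def plane_pt(c,u,v,h):
    R=np.array(c['R']);t=np.array(c['t']);o=-R.T@t;d=R.T@ray(c,u,v); return o+d*(h-o[2])/d[2]
def cloud(c):
    H,W=c['range_z'].shape; u,v=np.meshgrid(np.arange(W),np.arange(H))
    p=cv2.undistortPoints(np.stack([u,v],-1).reshape(-1,1,2).astype(float),K(c),np.array(c['dist_coeffs'],float)).reshape(H,W,2)
    X=np.dstack([p,np.ones((H,W))])*c['range_z'][...,None]
    return (X-np.array(c['t']))@np.array(c['R'])
def near(names,g,r,lo,hi):
    for n in names:
        c=load(n);C=cloud(c);P=C[(c['range_z']>0)&(np.hypot(C[...,0]-g[0],C[...,1]-g[1])<r)&(C[...,2]>lo)&(C[...,2]<hi)]
        if len(P)<4: print(n,len(P));continue
        a=cv2.minAreaRect(P[:,:2].astype(np.float32)); print(n,len(P),'rect',np.round(a[0],1),np.round(a[1],1),round(a[2],1),'mid',((P.min(0)+P.max(0))/2).round(1),'zmax',P[:,2].max().round(1))
E
python3 - <<'E'
from h import *
plan(553,320,190,68.5)
E
```

```text
t 5.35 at [550.8 319.2 293.8] yaw 68.47 tilt [-0.0022 -0.0022] gap 31.6 F [ 1.1 -0.1 -0.3] shift [-0.0019  0.0018  0.1038] rot [-0.0029 -0.0012 -0.0005]
```

>>> arm_command:
  motion:
    - [-0.002, 0.002, 0.02, 0, 0, 0, 1]
    - [0, 0, 0.03, -0.003, -0.001, 0, 1]
    - [0, 0, 0.028, 0, 0, 0, 1]
    - [0, 0, 0.015, 0, 0, 0, 1]
    - [0, 0, 0.008, 0, 0, 0, 1]
    - [0, 0, 0.003, 0, 0, 0, 1]
    - [0, 0, 0, 0, 0, 0, 1]
    - [0, 0, 0, 0, 0, 0, 1]

```text
clock: 6.15
eef_pos: [554.8, 321.6, 192.6]
orientation: [0.187, 0.982, 0.002, 0.002]
ft_force: [1.2, -0.2, -0.4]
finger_gap: 31.6
```

>>> arm_command:
  motion:
    - [0, -0.002, 0.003, 0, 0, 0, 1]
    - [0, 0, 0.001, 0, 0, 0, 1]
    - [0, 0, 0, 0, 0, 0, 1]
    - [0, 0, 0, 0, 0, 0, 0.6]
    - [0, 0, 0, 0, 0, 0, 0.45]
    - [0, 0, 0, 0, 0, 0, 0.45]
    - [0, 0, 0, 0, 0, 0, 0.45]

```text
clock: 6.85
eef_pos: [553.2, 319.5, 187.1]
orientation: [0.186, 0.982, 0.001, 0.001]
ft_force: [-0.3, 1.0, -0.4]
finger_gap: 46.9
```

>>> arm_command:
  motion:
    - [0, 0, -0.01, 0, 0, 0, 0.45]
    - [0, 0, -0.025, 0, 0, 0, 0.45]
    - [0, 0, -0.03, 0, 0, 0, 0.45]
    - [0, 0, -0.03, 0, 0, 0, 0.45]
    - [0, 0, -0.02, 0, 0, 0, 0.2]
    - [0, 0, 0, 0, 0, 0, 0]
    - [0, 0, 0, 0, 0, 0, 0]

```text
clock: 7.55
eef_pos: [553.1, 319.2, 302.9]
orientation: [0.187, 0.982, 0.002, 0.001]
ft_force: [-0.5, 0.5, 0.5]
finger_gap: 85.3
```

Run:
```python
from h import *
plan(560,-69,290,68.5)
cap('side');near(['side'],(553,320),35,10,60)
```

```text
t 7.55 at [553.1 319.2 302.9] yaw 68.5 tilt [0.003  0.0033] gap 85.3 F [-0.5  0.5  0.5] shift [-0.1487 -0.3587  0.0117] rot [ 0.0042  0.0016 -0.    ]
side 64 rect [554.3 319. ] [29.2 37.8] 22.7 mid [553.3 318.   39.4] zmax 46.4
```

>>> arm_command:
  motion:
    - [-0.007, -0.0167, 0, 0.004, 0.0016, 0, 0]
    - [-0.0124, -0.03, 0.001, 0, 0, 0, 0]
    - [-0.0124, -0.03, 0.001, 0, 0, 0, 0]
    - [-0.0124, -0.03, 0.001, 0, 0, 0, 0]
    - [-0.0124, -0.03, 0.001, 0, 0, 0, 0]
    - [-0.0124, -0.03, 0.001, 0, 0, 0, 0]
    - [-0.0124, -0.03, 0.001, 0, 0, 0, 0]
    - [-0.0124, -0.03, 0.001, 0, 0, 0, 0]
    - [-0.0124, -0.03, 0.001, 0, 0, 0, 0]
    - [-0.0124, -0.03, 0.001, 0, 0, 0, 0]
    - [-0.0124, -0.03, 0.001, 0, 0, 0, 0]
    - [-0.0124, -0.03, 0.001, 0, 0, 0, 0]
    - [-0.005, -0.012, 0.001, 0, 0, 0, 0]
    - [0, 0, 0, 0, 0, 0, 0]
    - [0, 0, 0, 0, 0, 0, 0]
    - [0, 0, 0, 0, 0, 0, 0]

```text
clock: 9.2
eef_pos: [559.7, -66.5, 289.9]
orientation: [0.185, 0.983, 0.0, -0.001]
ft_force: [-0.6, 0.0, -0.1]
finger_gap: 85.6
```

Run:
```python
from h import *
plan(560,-69,182,68.5)
```

```text
t 9.2 at [559.7 -66.5 289.9] yaw 68.71 tilt [-0.0018  0.0007] gap 85.6 F [-0.6  0.  -0.1] shift [-0.0014 -0.0023  0.1079] rot [-0.     -0.0019  0.0036]
```

>>> arm_command:
  motion:
    - [-0.0014, -0.0023, 0.03, 0, -0.0019, 0.0036, 0]
    - [0, 0, 0.035, 0, 0, 0, 0]
    - [0, 0, 0.025, 0, 0, 0, 0]
    - [0, 0, 0.012, 0, 0, 0, 0]
    - [0, 0, 0.006, 0, 0, 0, 0.2]
    - [0, 0, 0, 0, 0, 0, 0.4]
    - [0, 0, 0, 0, 0, 0, 1]
    - [0, 0, 0, 0, 0, 0, 1]
    - [0, 0, 0, 0, 0, 0, 1]
    - [0, 0, 0, 0, 0, 0, 1]
    - [0, 0, 0, 0, 0, 0, 1]
    - [0, 0, 0, 0, 0, 0, 1]

```text
clock: 10.4
eef_pos: [561.4, -71.9, 184.1]
orientation: [0.188, 0.982, -0.0, 0.002]
ft_force: [-0.9, 1.3, 5.9]
finger_gap: 32.1
```

>>> arm_command:
  motion:
    - [0, 0, -0.01, 0, 0, 0, 1]
    - [0, 0, -0.03, 0, 0, 0, 1]
    - [0, 0, -0.03, 0, 0, 0, 1]
    - [0, 0, -0.03, 0, 0, 0, 1]
    - [0, 0, -0.017, 0, 0, 0, 1]
    - [0, 0, 0, 0, 0, 0, 1]

```text
clock: 11.0
eef_pos: [561.1, -72.1, 302.6]
orientation: [0.189, 0.982, 0.0, 0.004]
ft_force: [0.0, 0.8, -0.6]
finger_gap: 32.0
```

Run:
```python
from h import *
plan(633,288.5,300,68.5)
```

```text
t 11.0 at [561.1 -72.1 302.6] yaw 68.27 tilt [ 0.007  -0.0012] gap 32.0 F [ 0.   0.8 -0.6] shift [0.0667 0.3616 0.0027] rot [ 0.0015  0.0069 -0.0041]
```

>>> arm_command:
  motion:
    - [0.0035, 0.016, 0, 0.0015, 0.007, -0.004, 1]
    - [0.0055, 0.03, 0, 0, 0, 0, 1]
    - [0.0055, 0.03, 0, 0, 0, 0, 1]
    - [0.0055, 0.03, 0, 0, 0, 0, 1]
    - [0.0055, 0.03, 0, 0, 0, 0, 1]
    - [0.0055, 0.03, 0, 0, 0, 0, 1]
    - [0.0055, 0.03, 0, 0, 0, 0, 1]
    - [0.0055, 0.03, 0, 0, 0, 0, 1]
    - [0.0055, 0.03, 0, 0, 0, 0, 1]
    - [0.0055, 0.03, 0, 0, 0, 0, 1]
    - [0.0055, 0.03, 0, 0, 0, 0, 1]
    - [0.0055, 0.03, 0, 0, 0, 0, 1]
    - [0.003, 0.0155, 0, 0, 0, 0, 1]
    - [0, 0, 0, 0, 0, 0, 1]
    - [0, 0, 0, 0, 0, 0, 1]
    - [0, 0, 0, 0, 0, 0, 1]

```text
clock: 12.6
eef_pos: [630.3, 286.4, 298.3]
orientation: [0.188, 0.982, -0.002, -0.003]
ft_force: [1.0, -0.6, -0.3]
finger_gap: 32.5
```

Run:
```python
from h import *
plan(633,288.5,188,68.5)
```

```text
t 12.6 at [630.3 286.4 298.3] yaw 68.33 tilt [-0.0073 -0.0027] gap 32.5 F [ 1.  -0.6 -0.3] shift [-0.0023  0.0035  0.1103] rot [-0.0052 -0.0057 -0.003 ]
```

>>> arm_command:
  motion:
    - [-0.001, 0.002, 0.02, -0.002, -0.002, 0, 1]
    - [0, 0.001, 0.03, 0, 0, 0, 1]
    - [0, 0, 0.03, 0, 0, 0, 1]
    - [0, 0, 0.015, 0, 0, 0, 1]
    - [0, 0, 0.008, 0, 0, 0, 1]
    - [0, 0, 0.004, 0, 0, 0, 1]
    - [0, 0, 0, 0, 0, 0, 1]
    - [0, 0, 0, 0, 0, 0, 1]

```text
clock: 13.4
eef_pos: [632.5, 292.0, 193.5]
orientation: [0.186, 0.982, 0.001, -0.001]
ft_force: [0.6, 0.2, -0.9]
finger_gap: 32.3
```

>>> arm_command:
  motion:
    - [0, -0.003, 0.003, 0, 0, 0, 1]
    - [0, 0, 0.002, 0, 0, 0, 1]
    - [0, 0, 0, 0, 0, 0, 1]
    - [0, 0, 0, 0, 0, 0, 1]

```text
clock: 13.8
eef_pos: [631.1, 288.8, 188.2]
orientation: [0.186, 0.982, 0.0, -0.001]
ft_force: [-2.1, -2.2, 5.7]
finger_gap: 32.3
```

Contact with the floor; release, rise and check.

>>> arm_command:
  motion:
    - [0, 0, 0, 0, 0, 0, 0.6]
    - [0, 0, 0, 0, 0, 0, 0.45]
    - [0, 0, 0, 0, 0, 0, 0.45]
    - [0, 0, 0, 0, 0, 0, 0.45]
    - [0, 0, -0.01, 0, 0, 0, 0.45]
    - [0, 0, -0.025, 0, 0, 0, 0.45]
    - [0, 0, -0.03, 0, 0, 0, 0.45]
    - [0, 0, -0.03, 0, 0, 0, 0.45]
    - [0, 0, -0.02, 0, 0, 0, 0.2]
    - [0, 0, 0, 0, 0, 0, 0]
    - [0, 0, 0, 0, 0, 0, 0]

```text
clock: 14.9
eef_pos: [631.1, 288.9, 302.6]
orientation: [0.186, 0.982, 0.001, -0.001]
ft_force: [-0.4, 0.2, 0.2]
finger_gap: 85.2
```

Run:
```python
from h import *
plan(562,-279.5,300,59.6)
c=cap('side');near(['side'],(633,288.5),35,10,60);near(['side'],(553,320),30,10,60)
cv2.imwrite('pics/g3.png',cv2.resize(c['frame'][80:200,240:420,::-1],None,fx=4,fy=4,interpolation=cv2.INTER_CUBIC))
```

```text
t 14.9 at [631.1 288.9 302.6] yaw 68.52 tilt [-0.0025  0.0016] gap 85.2 F [-0.4  0.2  0.2] shift [-0.1438 -0.5543  0.0019] rot [ 0.0004 -0.003   0.1557]
side 63 rect [626.3 291.8] [34.6 26.6] 27.3 mid [627.4 288.3  38. ] zmax 45.1
side 63 rect [553.5 320.1] [27.9 35.4] 27.3 mid [553.4 319.6  39.2] zmax 46.4
```

View pics/g3.png

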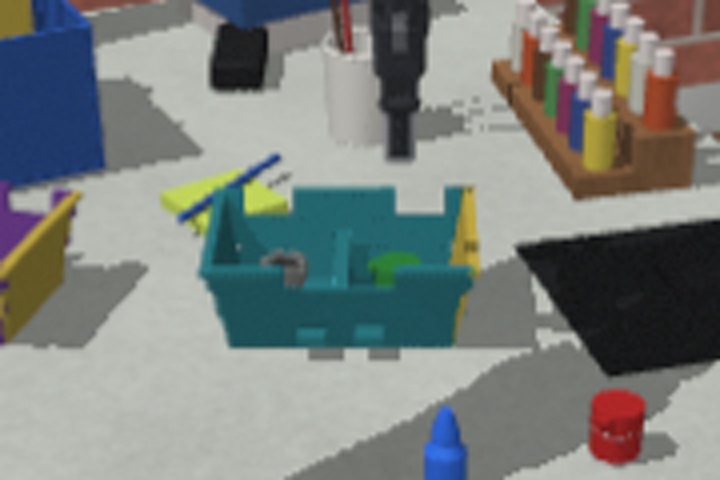

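Picture 6 shows the tower at crop (285,265) and the green pot at (395,265), both upright and on either side of the divider. Next is the dark tray.

>>> arm_command:
  motion:
    - [-0.0045, -0.017, 0, 0, 0, 0, 0]
    - [-0.0085, -0.033, 0, 0, 0, 0, 0]
    - [-0.0085, -0.033, 0, 0, 0, 0, 0]
    - [-0.0085, -0.033, 0, 0, 0, 0, 0]
    - [-0.0085, -0.033, 0, 0, 0, 0, 0]
    - [-0.0085, -0.033, 0, 0, 0, 0, 0]
    - [-0.0085, -0.033, 0, 0, 0, 0, 0]
    - [-0.0085, -0.033, 0, 0, 0, 0, 0]
    - [-0.0085, -0.033, 0, 0, 0, 0, 0]
    - [-0.0085, -0.033, 0, 0, 0, 0, 0]
    - [-0.0085, -0.033, 0, 0, 0, 0, 0]
    - [-0.0085, -0.033, 0, 0, 0, 0, 0]
    - [-0.0085, -0.033, 0, 0, 0, 0, 0]
    - [-0.0085, -0.033, 0, 0, 0, 0, 0]
    - [-0.0085, -0.033, 0, 0, 0, 0, 0]
    - [-0.0085, -0.033, 0, 0, 0, 0, 0]
    - [-0.0085, -0.033, 0, 0, 0, 0, 0]
    - [-0.0025, -0.008, 0, 0, 0, 0.07, 0]
    - [0, 0, 0, 0, 0, 0.085, 0]
    - [0, 0, 0, 0, 0, 0, 0]

```text
clock: 16.95
eef_pos: [559.5, -279.6, 300.0]
orientation: [0.263, 0.965, -0.0, -0.004]
ft_force: [-0.8, 0.4, 0.0]
finger_gap: 85.5
```

>>> arm_command:
  motion:
    - [0, 0, 0, 0, 0, 0, 0]
    - [0, 0, 0, 0, 0, 0, 0]

```text
clock: 17.15
eef_pos: [561.2, -277.6, 300.9]
orientation: [0.261, 0.965, 0.0, -0.003]
ft_force: [0.3, -0.7, -0.5]
finger_gap: 85.5
```

Run:
```python
from h import *
plan(562,-279.5,189,59.6)
```

```text
t 17.15 at [ 561.2 -277.6  300.9] yaw 59.75 tilt [-0.0049  0.0015] gap 85.5 F [ 0.3 -0.7 -0.5] shift [-0.0022 -0.0011  0.1119] rot [-0.0012 -0.005   0.0025]
```

>>> arm_command:
  motion:
    - [-0.002, -0.001, 0.03, 0, -0.004, 0.0025, 0]
    - [0, 0, 0.035, 0, 0, 0, 0]
    - [0, 0, 0.03, 0, 0, 0, 0]
    - [0, 0, 0.014, 0, 0, 0, 0]
    - [0, 0, 0.006, 0, 0, 0, 0]
    - [0, 0, 0, 0, 0, 0, 0]
    - [0, 0, 0, 0, 0, 0, 0]

```text
clock: 17.85
eef_pos: [563.5, -280.5, 188.1]
orientation: [0.263, 0.965, -0.001, 0.001]
ft_force: [0.4, -0.7, 0.4]
finger_gap: 85.6
```

Run:
```python
from h import *
plan(562,-279.5,184,59.6)
c=cap('side');cv2.imwrite('pics/g4.png',cv2.resize(c['frame'][190:350,340:500,::-1],None,fx=3.5,fy=3.5,interpolation=cv2.INTER_CUBIC))
```

```text
t 17.85 at [ 563.5 -280.5  188.1] yaw 59.51 tilt [ 0.0024 -0.0023] gap 85.6 F [ 0.4 -0.7  0.4] shift [0.0018 0.0001 0.0041] rot [-0.0008  0.0032 -0.0016]
```

View pics/g4.png

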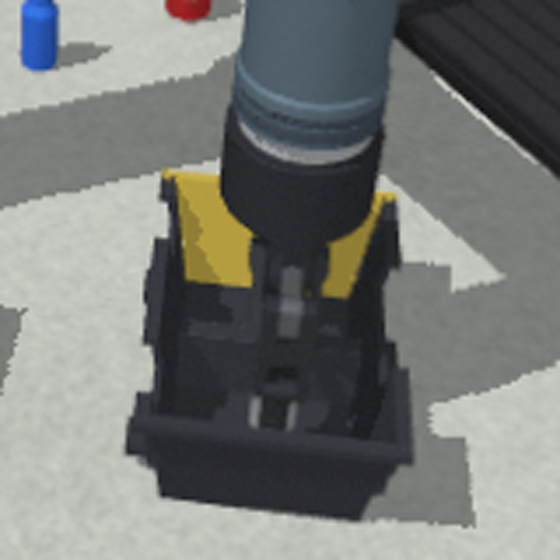

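Picture 7 shows the near finger at crop (275,410) and the far one at (290,300), one on each side of the divider. Closing.

>>> arm_command:
  motion:
    - [0, 0, 0.003, 0, 0, 0, 0]
    - [0, 0, 0, 0, 0, 0, 0.4]
    - [0, 0, 0, 0, 0, 0, 0.7]
    - [0, 0, 0, 0, 0, 0, 1]
    - [0, 0, 0, 0, 0, 0, 1]
    - [0, 0, 0, 0, 0, 0, 1]
    - [0, 0, 0, 0, 0, 0, 1]
    - [0, 0, 0, 0, 0, 0, 1]
    - [0, 0, 0, 0, 0, 0, 1]
    - [0, 0, 0, 0, 0, 0, 1]
    - [0, 0, 0, 0, 0, 0, 1]

```text
clock: 19.0
eef_pos: [562.8, -280.0, 183.8]
orientation: [0.263, 0.965, -0.001, 0.0]
ft_force: [1.1, -0.2, 1.9]
finger_gap: 11.3
```

>>> arm_command:
  motion:
    - [0, 0, -0.01, 0, 0, 0, 1]
    - [0, 0, -0.02, 0, 0, 0, 1]
    - [0, 0, -0.03, 0, 0, 0, 1]
    - [0, 0, -0.03, 0, 0, 0, 1]
    - [0, 0, -0.03, 0, 0, 0, 1]
    - [0, 0, -0.01, 0, 0, 0, 1]
    - [0, 0, 0, 0, 0, 0, 1]
    - [0, 0, 0, 0, 0, 0, 1]

```text
clock: 19.8
eef_pos: [562.0, -279.3, 312.1]
orientation: [0.263, 0.965, -0.0, -0.001]
ft_force: [-0.7, 0.8, -2.4]
finger_gap: 11.4
```

Run:
```python
from h import *
plan(593,304,310,158.5)
cap('side');cap('top');tray(['top','side'],(562,-280),lo=180,hi=215)
```

```text
t 19.8 at [ 562.  -279.3  312.1] yaw 59.5 tilt [-0.0025 -0.    ] gap 11.4 F [-0.7  0.8 -2.4] shift [0.2694 0.5183 0.002 ] rot [ 9.0000e-04 -2.7000e-03 -1.7278e+00]Traceback (most recent call last):
  File "<stdin>", line 3, in <module>
NameError: name 'tray' is not defined. Did you mean: 'ray'?
```

>>> arm_command:
  motion:
    - [0.007, 0.014, 0, 0, 0, 0, 1]
    - [0.0145, 0.028, 0, 0, 0, 0, 1]
    - [0.0145, 0.028, 0, 0, 0, 0, 1]
    - [0.0145, 0.028, 0, 0, 0, 0, 1]
    - [0.0145, 0.028, 0, 0, 0, 0, 1]
    - [0.0145, 0.028, 0, 0, 0, 0, 1]
    - [0.0145, 0.028, 0, 0, 0, 0, 1]
    - [0.0145, 0.028, 0, 0, 0, 0, 1]
    - [0.0145, 0.028, 0, 0, 0, 0, 1]
    - [0.0145, 0.028, 0, 0, 0, 0, 1]
    - [0.0145, 0.028, 0, 0, 0, 0, 1]
    - [0.0145, 0.028, 0, 0, 0, 0, 1]
    - [0.0145, 0.028, 0, 0, 0, 0, 1]
    - [0.0145, 0.028, 0, 0, 0, 0, 1]
    - [0.0145, 0.028, 0, 0, 0, 0, 1]
    - [0.0145, 0.028, 0, 0, 0, 0, 1]
    - [0.0145, 0.028, 0, 0, 0, 0, 1]
    - [0.0145, 0.028, 0, 0, 0, 0, 1]
    - [0.0145, 0.028, 0, 0, 0, 0, 1]
    - [0.0014, 0.0003, 0, 0, 0, 0, 1]

```text
clock: 21.9
eef_pos: [590.6, 312.3, 311.4]
orientation: [0.258, 0.966, 0.001, -0.002]
ft_force: [-0.6, 1.8, -2.4]
finger_gap: 11.4
```

>>> arm_command:
  motion:
    - [0, 0, 0, 0, 0, -0.08, 1]
    - [0, 0, 0, 0, 0, -0.13, 1]
    - [0, 0, 0, 0, 0, -0.13, 1]
    - [0, 0, 0, 0, 0, -0.13, 1]
    - [0, 0, 0, 0, 0, -0.13, 1]
    - [0, 0, 0, 0, 0, -0.13, 1]
    - [0, 0, 0, 0, 0, -0.13, 1]
    - [0, 0, 0, 0, 0, -0.13, 1]
    - [0, 0, 0, 0, 0, -0.13, 1]
    - [0, 0, 0, 0, 0, -0.13, 1]
    - [0, 0, 0, 0, 0, -0.13, 1]
    - [0, 0, 0, 0, 0, -0.13, 1]
    - [0, 0, 0, 0, 0, -0.13, 1]
    - [0, 0, 0, 0, 0, -0.088, 1]
    - [0, 0, 0, 0, 0, 0, 1]
    - [0, 0, 0, 0, 0, 0, 1]
    - [0, 0, 0, 0, 0, 0, 1]

```text
clock: 23.6
eef_pos: [593.3, 303.5, 312.4]
orientation: [-0.562, 0.827, -0.0, -0.001]
ft_force: [-0.2, 0.0, -1.9]
finger_gap: 11.4
```

```bash
cat >> h.py <<'E'
def tray(names,g,lo=60,hi=74,rad=125):
    Pa=[];Ya=[]
    for n in names:
        c=load(n);C=cloud(c);f=c['frame'].astype(int)
        ok=(c['range_z']>0)&(np.hypot(C[...,0]-g[0],C[...,1]-g[1])<rad)&(C[...,2]>lo)&(C[...,2]<hi)
        P=C[ok]; Y=C[ok&(f[...,0]>90)&(f[...,1]>70)&(f[...,2]<60)]; Pa.append(P); Ya.append(Y)
        a=cv2.minAreaRect(P[:,:2].astype(np.float32)); A=np.c_[P[:,:2]-P[:,:2].mean(0),np.ones(len(P))]
        d=Y[:,:2].mean(0)-P[:,:2].mean(0) if len(Y) else [0,0]
        print(n,len(P),len(Y),'rect',np.round(a[0],1),np.round(a[1],1),round(a[2],1),'yellow',np.degrees(np.arctan2(d[1],d[0])).round(1),'slope',np.linalg.lstsq(A,P[:,2],rcond=None)[0].round(3))
E
python3 - <<'E'
from h import *
plan(593,304,310,158.5)
c=cap('top');cap('side');tray(['top','side'],(593,304),170,215)
c=load('top');cv2.imwrite('pics/g5.png',cv2.resize(c['frame'][60:260,130:370,::-1],None,fx=3,fy=3,interpolation=cv2.INTER_CUBIC))
E
```

```text
t 23.6 at [593.3 303.5 312.4] yaw 158.44 tilt [-0.0011 -0.0017] gap 11.4 F [-0.2  0.  -1.9] shift [-0.0003  0.0004  0.0024] rot [ 0.0004 -0.002  -0.001 ]
top 720 58 rect [591.2 298.1] [129.7 196.4] 65.3 yellow 136.7 slope [-3.70000e-02 -1.30000e-02  1.91211e+02]
side 1357 56 rect [591.8 299.5] [136.  194.3] 67.3 yellow 144.4 slope [-1.00000e-03  5.00000e-03  1.87747e+02]
```

View pics/g5.png

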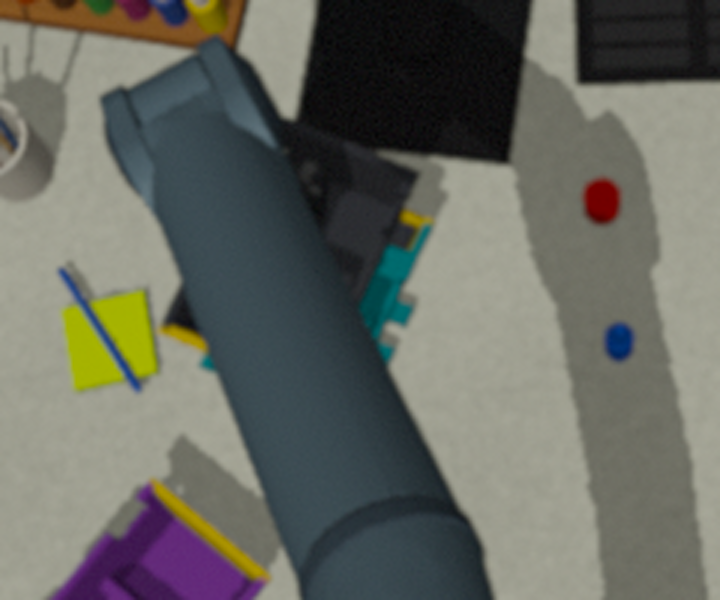

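Picture 8 shows the dark tray's yellow edge at crop (185,338), over the teal tray's plain end. I'll check the lateral alignment on the edges that aren't occluded.

Run:
```python
from h import *
a=np.radians(-21.5);U=np.array([[np.cos(a),np.sin(a)],[-np.sin(a),np.cos(a)]])
for n in('top','side'):
    c=load(n);C=cloud(c)
    for nm,lo,hi in(('dark',178,212),('teal',52,75),('tealtop',66,75),('darktop',192,205)):
        P=C[(c['range_z']>0)&(np.hypot(C[...,0]-593,C[...,1]-304)<125)&(C[...,2]>lo)&(C[...,2]<hi)]
        q=(P[:,:2]-[593,304])@U.T
        print(n,nm,len(P),'u',np.percentile(q[:,0],[0,1,5,95,99,100]).round(1),'v',np.percentile(q[:,1],[0,1,5,10,90,95,99,100]).round(1),'zmax',P[:,2].max().round(1))
```

```text
top dark 619 u [-95.3 -94.  -90.9  94.9  95.9  97.4] v [-71.4 -70.7 -69.2 -67.2  53.3  57.3  60.7  63.1] zmax 211.2
top teal 142 u [-96.5 -95.5 -92.9  94.3  96.   96.9] v [-66.7 -66.3 -65.9 -65.2  57.5  61.1  65.2  66.1] zmax 74.6
top tealtop 103 u [-96.5 -93.8 -91.8  94.3  96.1  96.9] v [-66.7 -66.3 -65.9 -65.1  56.7  59.4  63.8  65.5] zmax 74.6
top darktop 441 u [-95.3 -94.5 -92.2  95.2  95.9  97.4] v [-71.4 -70.8 -69.4 -68.   54.6  58.4  61.   63.1] zmax 204.5
side dark 1005 u [-96.2 -94.4 -89.1  90.7  95.4  97. ] v [-74.2 -70.2 -66.8 -64.1  53.5  55.6  60.4  64.2] zmax 211.9
side teal 728 u [-97.  -95.9 -92.3  91.3  94.6  95.4] v [-71.1 -67.7 -65.2 -63.3  60.1  62.5  68.1  70.9] zmax 74.2
side tealtop 360 u [-97.  -96.3 -94.4  93.3  94.9  95.4] v [-71.1 -67.8 -66.5 -65.2  62.3  66.   68.9  70.9] zmax 74.2
side darktop 420 u [-96.2 -94.9 -93.   94.   96.2  97. ] v [-74.2 -71.7 -69.  -67.1  54.4  57.3  62.3  64.2] zmax 204.9
```

>>> arm_command:
  motion:
    - [-0.004, 0, 0.015, 0, 0, 0, 1]
    - [0, 0, 0.02, 0, 0, 0, 1]
    - [0, 0, 0.01, 0, 0, 0, 1]
    - [0, 0, 0.004, 0, 0, 0, 1]
    - [0, 0, 0, 0, 0, 0, 1]
    - [0, 0, 0, 0, 0, 0, 1]

```text
clock: 24.3
eef_pos: [595.6, 307.3, 264.4]
orientation: [-0.563, 0.827, -0.0, 0.0]
ft_force: [0.4, -0.1, -1.7]
finger_gap: 11.3
```

```bash
cat >> h.py <<'E'
def uv(sets):
    a=np.radians(-21.5);U=np.array([[np.cos(a),np.sin(a)],[-np.sin(a),np.cos(a)]])
    for n in('top','side'):
        c=load(n);C=cloud(c)
        for nm,lo,hi in sets:
            P=C[(c['range_z']>0)&(np.hypot(C[...,0]-593,C[...,1]-304)<125)&(C[...,2]>lo)&(C[...,2]<hi)]
            q=(P[:,:2]-[593,304])@U.T
            print(n,nm,len(P),'u',np.percentile(q[:,0],[0,1,99,100]).round(1),'v',np.percentile(q[:,1],[0,1,5,95,99,100]).round(1),'z',np.percentile(P[:,2],[50,99]).round(1))
E
python3 - <<'E'
from h import *
plan(594.8,307.7,250,158.5)
cap('top');cap('side');uv([('dark',142,153+10),('teal',60,74)])
E
```

```text
t 24.3 at [595.6 307.3 264.4] yaw 158.49 tilt [ 0.0009 -0.0006] gap 11.3 F [ 0.4 -0.1 -1.7] shift [-0.0001  0.0009  0.0144] rot [-0.001  -0.0002 -0.0001]
top dark 428 u [-94.3 -93.4  97.   97.9] v [-66.6 -66.  -64.9  64.   66.8  68.4] z [148.8 159.7]
top teal 117 u [-96.3 -96.1  96.   96.2] v [-66.2 -66.1 -65.6  60.9  65.4  67.4] z [68.5 72.8]
side dark 571 u [-95.2 -93.9  96.6  97.7] v [-67.9 -65.8 -63.6  62.1  67.7  75.3] z [150.1 162.3]
side teal 268 u [-97.3 -96.3  95.   95.4] v [-69.8 -68.3 -67.1  17.   33.   51.9] z [69.6 72.9]
```

>>> arm_command:
  motion:
    - [0, 0.0015, 0.01, 0, 0, 0, 1]
    - [0, 0, 0.007, 0, 0, 0, 1]
    - [0, 0, 0.002, 0, 0, 0, 1]
    - [0, 0, 0, 0, 0, 0, 1]
    - [0, 0, 0, 0, 0, 0, 1]

```text
clock: 24.9
eef_pos: [593.8, 307.7, 244.8]
orientation: [-0.563, 0.827, -0.0, -0.0]
ft_force: [1.0, -0.8, -1.3]
finger_gap: 11.6
```

>>> arm_command:
  motion:
    - [0, 0, 0.0015, 0, 0, 0, 1]
    - [0, 0, 0.001, 0, 0, 0, 1]
    - [0, 0, 0, 0, 0, 0, 1]

```text
clock: 25.2
eef_pos: [593.7, 307.7, 242.4]
orientation: [-0.563, 0.827, -0.0, -0.0]
ft_force: [-0.3, -0.3, -2.7]
finger_gap: 11.1
```

>>> arm_command:
  motion:
    - [0, 0, 0.001, 0, 0, 0, 1]
    - [0, 0, 0.0005, 0, 0, 0, 1]
    - [0, 0, 0, 0, 0, 0, 1]
    - [0, 0, 0, 0, 0, 0, 1]

```text
clock: 25.6
eef_pos: [593.9, 307.8, 241.7]
orientation: [-0.563, 0.827, -0.0, -0.0]
ft_force: [-1.4, -2.5, 3.1]
finger_gap: 11.0
```

Run:
```python
from h import *
plan(594,307.7,240,158.5)
cap('top');cap('side');uv([('dark',120,142),('teal',60,74)])
```

```text
t 25.6 at [593.9 307.8 241.7] yaw 158.51 tilt [ 0.0002 -0.0009] gap 11.0 F [-1.4 -2.5  3.1] shift [-0.     -0.0002  0.0017] rot [-0.0005 -0.0007  0.0001]
top dark 413 u [-95.9 -95.4  95.4  96.8] v [-66.9 -66.5 -65.3  64.8  68.   68.8] z [125.8 134.8]
top teal 366 u [-96.2 -95.6  93.9  96.6] v [-68.3 -65.9 -64.2  47.5  61.6  64.3] z [62.7 73.7]
side dark 563 u [-96.7 -95.9  94.7  95.5] v [-69.2 -67.  -65.   62.   65.8  69.3] z [128.  141.4]
side teal 470 u [-96.5 -95.2  94.3  95.4] v [-70.5 -68.7 -66.3  52.3  54.4  56.2] z [68.6 73.9]
```

Contact came at the expected height and the tray is aligned. Releasing.

>>> arm_command:
  motion:
    - [0, 0, 0, 0, 0, 0, 0.8]
    - [0, 0, 0, 0, 0, 0, 0.6]
    - [0, 0, 0, 0, 0, 0, 0.4]
    - [0, 0, 0, 0, 0, 0, 0.4]
    - [0, 0, -0.01, 0, 0, 0, 0.4]
    - [0, 0, -0.02, 0, 0, 0, 0.4]
    - [0, 0, -0.03, 0, 0, 0, 0.4]
    - [0, 0, -0.03, 0, 0, 0, 0.2]
    - [0, 0, -0.03, 0, 0, 0.1, 0]
    - [0, 0, -0.01, 0, 0, 0.14, 0]
    - [0, 0, 0, 0, 0, 0.14, 0]
    - [0, 0, 0, 0, 0, 0.14, 0]
    - [0, 0, 0, 0, 0, 0.14, 0]
    - [0, 0, 0, 0, 0, 0.14, 0]
    - [0, 0, 0, 0, 0, 0.14, 0]
    - [0, 0, 0, 0, 0, 0.14, 0]
    - [0, 0, 0, 0, 0, 0.14, 0]
    - [0, 0, 0, 0, 0, 0.14, 0]
    - [0, 0, 0, 0, 0, 0.14, 0]
    - [0, 0, 0, 0, 0, 0.07, 0]

```text
clock: 27.7
eef_pos: [593.7, 308.0, 371.7]
orientation: [0.188, 0.982, -0.0, 0.0]
ft_force: [-0.2, -0.1, 0.6]
finger_gap: 85.2
```

Run:
```python
from h import *
plan(566,48,340,68.5)
cap('top');c=cap('side');uv([('dark',120,136)])
near(['side','top'],(566,48),35,10,90);near(['side','top'],(692,-63),35,10,90)
tray(['side'],(593,304),123,134)
cv2.imwrite('pics/g6.png',cv2.resize(c['frame'][60:200,260:440,::-1],None,fx=4,fy=4,interpolation=cv2.INTER_CUBIC))
```

```text
t 27.7 at [593.7 308.  371.7] yaw 68.34 tilt [ 0.0004 -0.0005] gap 85.2 F [-0.2 -0.1  0.6] shift [-0.0703 -0.2519  0.0319] rot [-0.0003  0.0006 -0.0028]
top dark 370 u [-75.9 -37.1  95.6  96.6] v [-66.7 -66.3 -65.8  56.2  63.5  66.6] z [126.  130.9]
side dark 443 u [-96.5 -96.3  95.4  95.8] v [-68.7 -67.  -65.   63.6  66.9  68.6] z [127.7 131.1]
side 222 rect [564.4  43.7] [17.6 24.3] 63.6 mid [565.9  44.2  43.1] zmax 75.3
top 104 rect [566.   49.8] [25.7 23.3] 5.0 mid [566.1  49.5  45.2] zmax 76.1
side 191 rect [692.4 -64.7] [20.3 23. ] 71.8 mid [693.  -64.5  39. ] zmax 67.8
top 91 rect [693.  -62.3] [21.2 21.5] 4.0 mid [692.9 -62.4  38.2] zmax 65.4
side 384 26 rect [592.7 304.1] [137.4 192.3] 68.5 yellow 156.4 slope [ 1.00000e-03 -2.00000e-03  1.27649e+02]
```

View pics/g6.png

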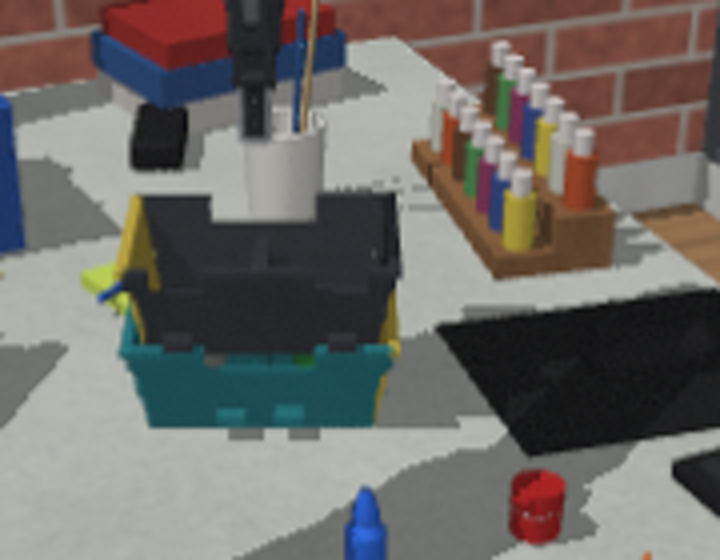

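Picture 9 shows the dark tray level on the teal rim, with its yellow end at crop (137,260), on the plain side. The rim is at z≈128 and the slope ≈0. Blue bottle next.

>>> arm_command:
  motion:
    - [-0.004, -0.014, 0, 0, 0, 0, 0]
    - [-0.0083, -0.0297, 0, 0, 0, 0, 0]
    - [-0.0083, -0.0297, 0, 0, 0, 0, 0]
    - [-0.0083, -0.0297, 0, 0, 0, 0, 0]
    - [-0.0083, -0.0297, 0, 0, 0, 0, 0]
    - [-0.0083, -0.0297, 0.01, 0, 0, 0, 0]
    - [-0.0083, -0.0297, 0.02, 0, 0, 0, 0]
    - [-0.0083, -0.0297, 0.02, 0, 0, 0, 0]
    - [-0.008, -0.03, 0.01, 0, 0, 0, 0]
    - [0, 0, 0, 0, 0, 0, 0]
    - [0, 0, 0, 0, 0, 0, 0]
    - [0, 0, 0, 0, 0, 0, 0]

```text
clock: 29.0
eef_pos: [567.2, 48.6, 312.0]
orientation: [0.185, 0.983, 0.0, 0.001]
ft_force: [0.9, -0.4, -0.1]
finger_gap: 85.7
```

Run:
```python
from h import *
plan(566,48,185,68.5)
```

```text
t 29.0 at [567.2  48.6 312. ] yaw 68.64 tilt [0.0012 0.0001] gap 85.7 F [ 0.9 -0.4 -0.1] shift [ 0.001 -0.001  0.127] rot [0.0005 0.0011 0.0025]
```

>>> arm_command:
  motion:
    - [0.001, -0.001, 0.03, 0, 0, 0, 0]
    - [0, 0, 0.035, 0, 0, 0, 0]
    - [0, 0, 0.03, 0, 0, 0, 0]
    - [0, 0, 0.02, 0, 0, 0, 0]
    - [0, 0, 0.01, 0, 0, 0, 0]
    - [0, 0, 0.002, 0, 0, 0, 0.2]
    - [0, 0, 0, 0, 0, 0, 0.5]
    - [0, 0, 0, 0, 0, 0, 1]
    - [0, 0, 0, 0, 0, 0, 1]
    - [0, 0, 0, 0, 0, 0, 1]
    - [0, 0, 0, 0, 0, 0, 1]
    - [0, 0, 0, 0, 0, 0, 1]
    - [0, 0, 0, 0, 0, 0, 1]
    - [0, 0, 0, 0, 0, 0, 1]

```text
clock: 30.4
eef_pos: [566.6, 47.1, 185.8]
orientation: [0.186, 0.983, 0.0, 0.001]
ft_force: [-0.1, -0.2, 5.8]
finger_gap: 24.4
```

>>> arm_command:
  motion:
    - [0, 0, -0.01, 0, 0, 0, 1]
    - [0, 0, -0.03, 0, 0, 0, 1]
    - [0, 0, -0.04, 0, 0, 0, 1]
    - [0, 0, -0.04, 0, 0, 0, 1]
    - [0, 0, -0.04, 0, 0, 0, 1]
    - [0, 0, -0.02, 0, 0, 0, 1]
    - [0, 0, -0.01, 0, 0, 0, 1]
    - [0, 0, 0, 0, 0, 0, 1]

```text
clock: 31.2
eef_pos: [565.8, 47.0, 375.6]
orientation: [0.186, 0.983, 0.0, 0.001]
ft_force: [0.9, 0.3, -0.3]
finger_gap: 24.7
```

Run:
```python
from h import *
plan(633,288.5,370,68.5)
cap('side');near(['side'],(566,48),40,170,290)
```

```text
t 31.2 at [565.8  47.  375.6] yaw 68.54 tilt [ 0.0022 -0.0003] gap 24.7 F [ 0.9  0.3 -0.3] shift [0.0258 0.2493 0.0057] rot [0.0005 0.0022 0.0007]
side 287 rect [563.2  36.2] [55.8 33.4] 64.4 mid [558.5  39.6 240. ] zmax 290.0
```

>>> arm_command:
  motion:
    - [0.0015, 0.014, 0, 0, 0, 0, 1]
    - [0.003, 0.029, 0, 0, 0, 0, 1]
    - [0.003, 0.029, 0, 0, 0, 0, 1]
    - [0.003, 0.029, 0, 0, 0, 0, 1]
    - [0.003, 0.029, 0, 0, 0, 0, 1]
    - [0.003, 0.029, 0, 0, 0, 0, 1]
    - [0.003, 0.029, 0, 0, 0, 0, 1]
    - [0.003, 0.029, 0, 0, 0, 0, 1]
    - [0.003, 0.029, 0, 0, 0, 0, 1]
    - [0.001, 0.004, 0, 0, 0, 0, 1]
    - [0, 0, 0, 0, 0, 0, 1]
    - [0, 0, 0, 0, 0, 0, 1]
    - [0, 0, 0, 0, 0, 0, 1]

```text
clock: 32.55
eef_pos: [632.6, 287.4, 373.3]
orientation: [0.187, 0.982, -0.002, -0.0]
ft_force: [-0.3, -0.4, 0.4]
finger_gap: 24.6
```

Run:
```python
from h import *
plan(633,288.5,248,68.5)
```

```text
t 32.55 at [632.6 287.4 373.3] yaw 68.39 tilt [-0.0011 -0.0029] gap 24.6 F [-0.3 -0.4  0.4] shift [-0.      0.0015  0.1253] rot [-0.0031  0.0001 -0.0019]
```

>>> arm_command:
  motion:
    - [0, 0.0005, 0.03, 0, 0, 0, 1]
    - [0, 0, 0.035, 0, 0, 0, 1]
    - [0, 0, 0.03, 0, 0, 0, 1]
    - [0, 0, 0.015, 0, 0, 0, 1]
    - [0, 0, 0.007, 0, 0, 0, 1]
    - [0, 0, 0.003, 0, 0, 0, 1]
    - [0, 0, 0, 0, 0, 0, 1]
    - [0, 0, 0, 0, 0, 0, 1]
    - [0, 0, 0, 0, 0, 0, 1]

```text
clock: 33.45
eef_pos: [633.2, 290.2, 255.6]
orientation: [0.186, 0.983, 0.0, 0.001]
ft_force: [0.2, 0.3, 0.4]
finger_gap: 24.5
```

>>> arm_command:
  motion:
    - [0, -0.001, 0.004, 0, 0, 0, 1]
    - [0, 0, 0.002, 0, 0, 0, 1]
    - [0, 0, 0.001, 0, 0, 0, 1]
    - [0, 0, 0, 0, 0, 0, 1]
    - [0, 0, 0, 0, 0, 0, 1]

```text
clock: 33.95
eef_pos: [632.3, 288.8, 248.0]
orientation: [0.186, 0.983, -0.001, -0.0]
ft_force: [-2.1, -1.1, 5.6]
finger_gap: 24.7
```

>>> arm_command:
  motion:
    - [0, 0, 0, 0, 0, 0, 0.65]
    - [0, 0, 0, 0, 0, 0, 0.5]
    - [0, 0, 0, 0, 0, 0, 0.5]
    - [0, 0, 0, 0, 0, 0, 0.5]
    - [0, 0, -0.01, 0, 0, 0, 0.5]
    - [0, 0, -0.03, 0, 0, 0, 0.5]
    - [0, 0, -0.04, 0, 0, 0, 0.5]
    - [0, 0, -0.03, 0, 0, 0, 0.4]
    - [0, 0, -0.01, 0, 0, 0, 0]
    - [0, 0, 0, 0, 0, 0, 0]
    - [0, 0, 0, 0, 0, 0, 0]

```text
clock: 35.05
eef_pos: [631.6, 289.0, 365.8]
orientation: [0.186, 0.983, -0.001, -0.001]
ft_force: [-0.2, 0.2, -0.9]
finger_gap: 85.2
```

Run:
```python
from h import *
plan(692.5,-63,310,68.5)
cap('side');near(['side'],(633,288.5),30,100,145)
c=load('side');cv2.imwrite('pics/g7.png',cv2.resize(c['frame'][60:200,260:440,::-1],None,fx=4,fy=4,interpolation=cv2.INTER_CUBIC))
```

```text
t 35.05 at [631.6 289.  365.8] yaw 68.56 tilt [-0.002  -0.0019] gap 85.2 F [-0.2  0.2 -0.9] shift [-0.1854 -0.3052  0.0564] rot [-0.0025 -0.0011  0.001 ]
side 88 rect [630.6 283.4] [18.  26.1] 81.3 mid [631.6 283.  118.9] zmax 137.7
```

View pics/g7.png

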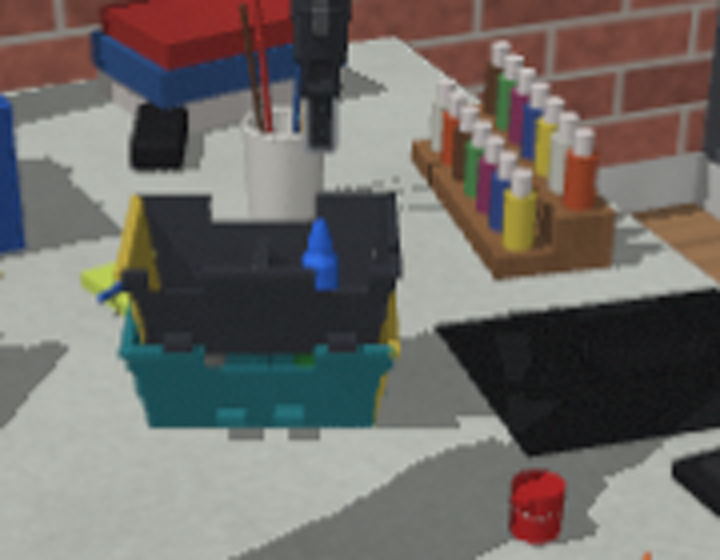

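Picture 10 shows the blue bottle upright at crop (320,255) in the right-hand compartment. Wizard next.

>>> arm_command:
  motion:
    - [-0.008, -0.013, 0, 0, 0, 0, 0]
    - [-0.0155, -0.0255, 0, 0, 0, 0, 0]
    - [-0.0155, -0.0255, 0, 0, 0, 0, 0]
    - [-0.0155, -0.0255, 0, 0, 0, 0, 0]
    - [-0.0155, -0.0255, 0, 0, 0, 0, 0]
    - [-0.0155, -0.0255, 0, 0, 0, 0, 0]
    - [-0.0155, -0.0255, 0, 0, 0, 0, 0]
    - [-0.0155, -0.0255, 0.01, 0, 0, 0, 0]
    - [-0.0155, -0.0255, 0.01, 0, 0, 0, 0]
    - [-0.0155, -0.0255, 0.015, 0, 0, 0, 0]
    - [-0.0155, -0.0255, 0.015, 0, 0, 0, 0]
    - [-0.0155, -0.0255, 0.006, 0, 0, 0, 0]
    - [-0.007, -0.0115, 0, 0, 0, 0, 0]
    - [0, 0, 0, 0, 0, 0, 0]
    - [0, 0, 0, 0, 0, 0, 0]
    - [0, 0, 0, 0, 0, 0, 0]

```text
clock: 36.7
eef_pos: [693.6, -59.8, 311.6]
orientation: [0.184, 0.983, 0.001, 0.0]
ft_force: [-0.4, 0.7, -0.6]
finger_gap: 85.4
```

Run:
```python
from h import *
plan(692.5,-63,183,68.5)
```

```text
t 36.7 at [693.6 -59.8 311.6] yaw 68.76 tilt [0.0004 0.001 ] gap 85.4 F [-0.4  0.7 -0.6] shift [-0.0002 -0.0035  0.1286] rot [ 0.0011 -0.      0.0045]
```

>>> arm_command:
  motion:
    - [0, -0.002, 0.03, 0, 0, 0.003, 0]
    - [0, 0, 0.035, 0, 0, 0, 0]
    - [0, 0, 0.03, 0, 0, 0, 0]
    - [0, 0, 0.02, 0, 0, 0, 0]
    - [0, 0, 0.01, 0, 0, 0, 0]
    - [0, 0, 0.003, 0, 0, 0, 0.2]
    - [0, 0, 0, 0, 0, 0, 0.5]
    - [0, 0, 0, 0, 0, 0, 1]
    - [0, 0, 0, 0, 0, 0, 1]
    - [0, 0, 0, 0, 0, 0, 1]
    - [0, 0, 0, 0, 0, 0, 1]
    - [0, 0, 0, 0, 0, 0, 1]
    - [0, 0, 0, 0, 0, 0, 1]
    - [0, 0, 0, 0, 0, 0, 1]

```text
clock: 38.1
eef_pos: [693.6, -64.9, 185.2]
orientation: [0.188, 0.982, -0.0, 0.002]
ft_force: [-0.6, 1.3, 5.7]
finger_gap: 21.3
```

>>> arm_command:
  motion:
    - [0, 0, -0.01, 0, 0, 0, 1]
    - [0, 0, -0.03, 0, 0, 0, 1]
    - [0, 0, -0.04, 0, 0, 0, 1]
    - [0, 0, -0.04, 0, 0, 0, 1]
    - [0, 0, -0.04, 0, 0, 0, 1]
    - [0, 0, -0.025, 0, 0, 0, 1]
    - [0, 0, -0.01, 0, 0, 0, 1]
    - [0, 0, 0, 0, 0, 0, 1]

```text
clock: 38.9
eef_pos: [692.7, -64.7, 379.9]
orientation: [0.188, 0.982, -0.0, 0.001]
ft_force: [0.5, -0.2, -0.6]
finger_gap: 20.9
```

Run:
```python
from h import *
plan(553,320,375,68.5)
```

```text
t 38.9 at [692.7 -64.7 379.9] yaw 68.37 tilt [ 0.0025 -0.0011] gap 20.9 F [ 0.5 -0.2 -0.6] shift [0.2717 0.3061 0.0041] rot [-0.0001  0.0027 -0.0023]
```

>>> arm_command:
  motion:
    - [0.01, 0.0115, 0, 0, 0, -0.002, 1]
    - [0.0205, 0.023, 0, 0, 0, 0, 1]
    - [0.0205, 0.023, 0, 0, 0, 0, 1]
    - [0.0205, 0.023, 0, 0, 0, 0, 1]
    - [0.0205, 0.023, 0, 0, 0, 0, 1]
    - [0.0205, 0.023, 0, 0, 0, 0, 1]
    - [0.0205, 0.023, 0, 0, 0, 0, 1]
    - [0.0205, 0.023, 0, 0, 0, 0, 1]
    - [0.0205, 0.023, 0, 0, 0, 0, 1]
    - [0.0205, 0.023, 0, 0, 0, 0, 1]
    - [0.0205, 0.023, 0, 0, 0, 0, 1]
    - [0.0205, 0.023, 0, 0, 0, 0, 1]
    - [0.0205, 0.023, 0, 0, 0, 0, 1]
    - [0.0155, 0.0185, 0, 0, 0, 0, 1]
    - [0, 0, 0, 0, 0, 0, 1]
    - [0, 0, 0, 0, 0, 0, 1]
    - [0, 0, 0, 0, 0, 0, 1]

```text
clock: 40.6
eef_pos: [552.0, 318.4, 376.3]
orientation: [0.187, 0.982, -0.002, -0.001]
ft_force: [-0.1, -0.4, -0.8]
finger_gap: 21.4
```

Run:
```python
from h import *
plan(553,320,248,68.5)
```

```text
t 40.6 at [552.  318.4 376.3] yaw 68.42 tilt [-0.0023 -0.0039] gap 21.4 F [-0.1 -0.4 -0.8] shift [-0.0005  0.0024  0.1283] rot [-0.0044 -0.0007 -0.0015]
```

>>> arm_command:
  motion:
    - [0, 0, 0.03, 0, 0, 0, 1]
    - [0, 0, 0.035, 0, 0, 0, 1]
    - [0, 0, 0.03, 0, 0, 0, 1]
    - [0, 0, 0.015, 0, 0, 0, 1]
    - [0, 0, 0.007, 0, 0, 0, 1]
    - [0, 0, 0.005, 0, 0, 0, 1]
    - [0, 0, 0, 0, 0, 0, 1]
    - [0, 0, 0, 0, 0, 0, 1]
    - [0, 0, 0, 0, 0, 0, 1]

```text
clock: 41.5
eef_pos: [552.8, 320.0, 257.4]
orientation: [0.187, 0.982, 0.0, 0.001]
ft_force: [1.0, 0.4, -1.8]
finger_gap: 21.3
```

>>> arm_command:
  motion:
    - [0, 0, 0.006, 0, 0, 0, 1]
    - [0, 0, 0.003, 0, 0, 0, 1]
    - [0, 0, 0.001, 0, 0, 0, 1]
    - [0, 0, 0, 0, 0, 0, 1]
    - [0, 0, 0, 0, 0, 0, 1]

```text
clock: 42.0
eef_pos: [552.3, 319.8, 247.3]
orientation: [0.187, 0.982, -0.0, -0.0]
ft_force: [-1.9, -1.4, 6.6]
finger_gap: 20.9
```

>>> arm_command:
  motion:
    - [0, 0, 0, 0, 0, 0, 0.7]
    - [0, 0, 0, 0, 0, 0, 0.5]
    - [0, 0, 0, 0, 0, 0, 0.5]
    - [0, 0, 0, 0, 0, 0, 0.5]
    - [0, 0, -0.01, 0, 0, 0, 0.5]
    - [0, 0, -0.03, 0, 0, 0, 0.5]
    - [0, 0, -0.04, 0, 0, 0, 0.5]
    - [0, 0, -0.04, 0, 0, 0, 0.4]
    - [0, 0, -0.02, 0, 0, 0, 0]
    - [0, 0, 0, 0, 0, 0, 0]

```text
clock: 43.0
eef_pos: [553.8, 320.2, 391.7]
orientation: [0.187, 0.982, 0.003, 0.004]
ft_force: [1.1, 0.1, -0.7]
finger_gap: 77.9
```

>>> arm_command:
  motion:
    - [-0.01, -0.02, 0, 0, 0, 0, 0]
    - [-0.01, -0.03, 0, 0, 0, 0, 0]
    - [-0.01, -0.03, 0, 0, 0, 0, 0]
    - [-0.01, -0.03, 0, 0, 0, 0, 0]
    - [-0.01, -0.03, 0, 0, 0, 0, 0]
    - [-0.01, -0.03, 0, 0, 0, 0, 0]
    - [-0.01, -0.03, 0, 0, 0, 0, 0]
    - [-0.01, -0.03, 0, 0, 0, 0, 0]
    - [-0.01, -0.03, 0, 0, 0, 0, 0]
    - [0, -0.01, 0, 0, 0, 0, 0]
    - [0, 0, 0, 0, 0, 0, 0]
    - [0, 0, 0, 0, 0, 0, 0]

```text
clock: 44.2
eef_pos: [536.7, 37.2, 385.8]
orientation: [0.186, 0.983, -0.0, -0.0]
ft_force: [0.1, 1.3, 0.4]
finger_gap: 85.3
```

Run:
```python
from h import *
t=cap('top');c=cap('side');uv([('dark',122,134)]);tray(['side','top'],(593,304),123,132)
near(['side'],(553,320),28,85,145);near(['side'],(633,288.5),28,100,145)
near(['top','side'],(691,67),35,10,60);near(['top','side'],(437,-71),35,10,90)
a=cv2.resize(c['frame'][60:260,260:440,::-1],None,fx=2.5,fy=2.5,interpolation=cv2.INTER_CUBIC)
b=cv2.resize(t['frame'][90:230,170:290,::-1],(429,500),interpolation=cv2.INTER_CUBIC)[:,:340]
cv2.imwrite('pics/end.png',np.hstack([a,b]))
```

```text
top dark 740 u [-95.9 -95.4  94.9  97.4] v [-67.  -66.1 -65.2  65.5  67.6  68.5] z [126.  132.5]
side dark 370 u [-97.  -96.3  95.4  95.8] v [-68.2 -66.4 -64.5  64.5  68.7  72.1] z [127.9 131.5]
side 346 32 rect [593.  305.9] [140.1 192.8] 68.3 yellow 155.4 slope [ 1.00000e-03 -1.00000e-03  1.27586e+02]
top 671 178 rect [594.  304.5] [135.3 193.1] 68.6 yellow 160.8 slope [-0.00000e+00 -4.00000e-03  1.26374e+02]
side 71 rect [549.1 317.9] [17.9 20.6] 74.1 mid [550.2 318.6 109. ] zmax 130.4
side 2
top 0
side 194 rect [692.6  66.7] [37.5 32.7] 63.5 mid [692.3  67.2  25.9] zmax 41.8
top 45 rect [438.  -75.2] [23.3 15.3] 24.1 mid [436.3 -74.6  45.4] zmax 75.3
side 278 rect [436.9 -75.6] [18.  25.6] 85.4 mid [437.2 -75.2  43.1] zmax 76.2
```

View pics/end.png

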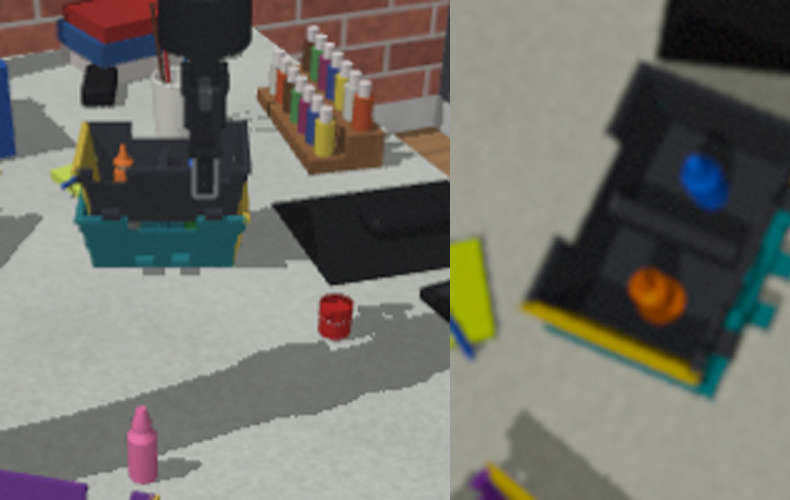

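Picture 11 shows the wizard upright at (660,295) and the blue bottle at (705,180), one in each compartment. The dark tray is square and level, and the red pot and pink bottle are still standing. Handing in.

```bash
python3 -c "
from h import *
print(ctrl.close_job(), ctrl.sense()['clock'])"
```

```text
the job is handed in; nothing more can be done
the job is handed in; nothing more can be done
```

Both painting kits are made up and the job is handed in, at about 44 s of the 136 s allowed; the rig gave no verdict.

- **Teal tray:** the grey tower and green pot stand upright, one in each compartment. I saw them directly before stacking. Afterwards they were mostly hidden under the dark tray, so I didn't measure them again.
- **Dark tray:** it is stacked with its yellow end over the teal tray's plain end. Its rim is at about 128 mm, as expected for resting on the teal rim. It is level and within about 2 mm of the teal tray's centre.
- **Wizard and blue bottle:** they stand upright in the dark tray, one in each compartment. In the last side view the arm hid the bottle, so that measurement found almost no points, but the last top view and an earlier side view both show it standing.
- **Red pot and pink bottle:** both are still standing. The red pot measured within about 2 mm of its start in the side view; the arm blocked the top view of it. The pink bottle read 2 to 5 mm off in y, probably from partial blocking and noise, since the arm never went near it.

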